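# Inspect connector shells on a tilting camera cradle

### The arm

A 7-joint arm with a two-finger parallel gripper is mounted at the origin on the work surface. World frame = base frame: x ahead of the robot, y to its left, z up, the work surface at z = 0. Lengths are in m, angles in rad, forces in N, time in s.
With the tool pointing down it reaches from about 0.425 to 1.025 m from the base axis. Payload 9.4 kg.
Tool frame: the origin (TCP) lies at the centre of the arm's flange, where the gripper is bolted on; the fingertips stand 186 mm ahead of it and the grasp point (between the pads) lies 167 mm ahead of it (env.nose_length is the distance from the TCP to the fingertips, in m); z points along the fingers, y is the line along which they close (so a half turn about z gives the same grasp; the last joint's range is limited). The gripper opens to 93 mm and grips with 3 to 60 N. Pads are 15 mm wide; open, the fingers measure 128 mm over their backs; the gripper's body (75 mm by 188 mm) begins 65 mm behind the grasp point.
Start: joints at [-1.358, 0.599, -0.003, 1.599, 0.002, 0.943, -0.08], TCP at [0.207, 0.695, 0.405] pointing down, gripper open.
Joint ranges: [-2.57, 2.57], [-0.35, 1.97], [-1.29, 1.29], [0.11, 2.56], [-1.05, 4.19], [0.11, 1.86], [-2.63, 2.63]. Speed limits (rad/s): [2.22, 2.22, 3.01, 3.01, 3.14, 3.14, 3.14].

### API

Orientations are given as a unit quaternion [w, x, y, z].
In Python, from bench import env, hand, inverse_kinematics, capture gives the robot as it stands. Calls block until the motion is done:
- env.goto(position, orientation): joint-space move of the TCP to a pose.
- env.move_linear(position, orientation=None, speed=0.15, force_limit=None): straight line of the TCP; orientation=None keeps the orientation; speed is the mean speed in m/s. With force_limit (N) it stops when the force on the tool has changed by that much, and returns True; else False.
- env.move_joints(angles): joint-space move.
- hand.ungrasp() and hand.close_gripper(grasp_force=None): open the fingers fully, or close them until they stop; grasp_force is the grip in N (None keeps the last).
- env.dwell(seconds).
- inverse_kinematics(position, orientation): joint angles nearest the present ones, or None.
- capture(name): name is "scene" or "top"; returns a dict with "color" (420x560x3 uint8, blue, green, red), "K" (3x3 intrinsics, pixels), "D" ([k1, k2, p1, p2, k3] as OpenCV has them; the pictures are not rectified), "rvec" (rotation vector, rad) and "tvec" (3), from world to camera coordinates, as OpenCV has them. Camera axes: x right, y down, z forward; pixel columns grow to the right and rows downward; lengths in m; the calibration is good to about 2 mm. A picture is of the moment at which its call begins. There is no depth.
A pose or a line that the arm cannot do raises env.MotionError and nothing moves.
- env.sign_off(): hands the job in; it is judged then, once.
Readings, each from a call of its own:
- env.read_time_s(): time.
- env.read_joints(): joint angles.
- env.read_qvel(): joint speeds.
- env.read_joint_torque(): joint torques, N m.
- env.read_eef_pos(): TCP position.
- env.read_tcp_rot(): TCP orientation.
- env.read_force(): force on the tool from outside, world axes, zero at the start.
- env.read_ft_torque(): the same for the moment, N m.
- env.read_grip_width(): finger opening in m.
- env.read_grasp_force(): force on a finger pad.
Only numpy, scipy, OpenCV 4.12 (cv2) and the standard library are available. Lean on these libraries where they do the work, as an engineer would, in place of code of your own. Each camera call takes 0.05 s, during which the arm holds its last target. There are 200 camera calls.

### The job

Stand every aluminium connector shell from the incoming mat in the pockets of the inspection cradle's level tray, swing the wire keeper bail over until it rests in its catches, tilt the tray by its side handle to the 40 degree mark, hold it there for two seconds for the camera, and bring it back fully level. Then swing the bail well back open and stand all the shells in the grey finished-parts box, leaving the tray level and empty and everything let go. Never tilt the tray unless the bail is closed, and leave the other things on the bench where they are.

Things in the scene. Friction and masses are not known exactly. Their poses are not given: they have to be found in the camera images.
- cradle: fixed inspection cradle: grey base plate 150 (x) x 215 (y) x 10 mm carrying the tilting tray; 290 mm beyond it in +x a camera on a post, 230 mm high. Origin: underside, mid-mechanism; x away from the robot at yaw 0. On its +y side a thin arc scale, to 135 mm high, ticks every 10 degrees, the 40 degree tick long and white; a white pointer on the tray
- tray (a joint): angle of the tilting tray, rad: 0 level (resting), grows as its near (handle) edge is lifted, to a stop at 1.05. 40 degrees is 0.698. Stiff hinge along the cradle's y axis at the tray's far edge; the tray stays at the angle where it is left
- tray_hinge (a point): on the tray's hinge axis, in the tray's middle, at pocket floor height (45 mm above the bench). Axes of the tray: y along the hinge, x from the handle edge to the hinge edge, z out of the tray
- tray_mid (a point): centre of the middle pocket's floor, 36 mm from the hinge; axes of the tray, tilting with it. Tray: black, outside 68 (x) x 160 (y) mm, floor 45 mm above the bench when level, walls and two dividers 12 mm high. Two catch posts 38 mm high with forked tops stand at its near corners (x -48 mm, y +-78 mm from here), two hinge posts 49 mm high at its far corners
- pocket0 (a point): centre of the floor of the pocket nearest the handle (-y side); pockets are 56 (x) x 48 (y) mm inside, 52 mm apart
- pocket1 (a point): centre of the floor of the middle pocket
- pocket2 (a point): centre of the floor of the third pocket (+y side)
- tray_handle (a point): grip point on the tray's handle: a level steel rod, 12 mm thick, lying along the tray's y axis, that sticks out 60 mm beyond the tray's -y side with a 17 mm black ball at its end; 100 mm before the hinge axis, 12 mm above pocket floor level. Can be pinched from above across the rod, which turns between the fingers as the tray tilts
- bail (a joint): angle of the keeper bail against the tray, rad: 0 closed (front rod resting in the two catches, 8 mm over the shells' tops), grows as it swings up and back to +x, stop at 2.4 (leaning back, open). It stays open by its weight beyond about 1.6 and falls shut below that
- bail_hinge (a point): on the bail's hinge axis (along the tray's y axis), in its middle: 12 mm beyond the tray's hinge and 44 mm above pocket floor level. Axes of the bail, turning with it; closed they match the tray's
- bail_tab (a point): grip point on the bail's black finger tab, 118 mm from the bail's hinge along the bail's -x. Bail: 7 mm steel wire frame, 168 mm wide, 84 mm long, a cross rod 48 mm from the hinge passing over the shells; the tab (14 mm wide along y, 7 mm thick) sticks out from mid front rod to 132 mm from the hinge. Can be pinched from above across its 14 mm
- mat: fixed black incoming mat, 200 x 200 x 3 mm, flat on the bench, left or right of the cradle; origin: centre of its underside. The shells start on it
- outbox: fixed grey open finished-parts box, 200 (x) x 160 (y) mm, 20 mm high, walls 4 mm, floor 5 mm thick, on the other side of the cradle; origin: centre of its underside
- reel: small grey reel of solder standing on the mat among the shells, flanges 42 mm across, 30 mm high; leave alone; origin: centre of its underside
- flux: flux bottle, 40 mm across, 85 mm high; leave alone; origin: centre of its underside
- alcohol: white jar, 64 mm across, 120 mm high; leave alone; origin: centre of its underside
- cleaner: tip cleaner pot, 68 mm across, 44 mm high; leave alone; origin: centre of its underside
- driver: screwdriver 150 mm long, lying on the bench; leave alone; origin: at its middle, lengthwise along x
- brush: brush 160 mm long, lying on the bench; leave alone; origin: at its middle, lengthwise along x
- shell0: round aluminium connector shell, may be absent: flange 36 mm across and 7 mm high at the bottom, above it a body 26 mm across to 31 mm, a 23 mm nose to 36 mm; origin: centre of its underside, z up when it stands
- shell1: round aluminium connector shell, may be absent: flange 36 mm across and 7 mm high at the bottom, above it a body 26 mm across to 31 mm, a 23 mm nose to 36 mm; origin: centre of its underside, z up when it stands
- shell2: round aluminium connector shell, may be absent: flange 36 mm across and 7 mm high at the bottom, above it a body 26 mm across to 31 mm, a 23 mm nose to 36 mm; origin: centre of its underside, z up when it stands
Mind the look-alikes: they are no part of the job. What is shaped like the shell1 but blue is not meant.

How it is judged:
By the outcome, as a careful person would: the job done as asked, in the order asked, and still so for the second after the job is handed in, with the robot touching nothing.
Of shell0, shell1, shell2 only 2 to 3 are there at a start; the rules pass over those that are not, and their reading is None.
At some moment in a run one of shell0, shell1, shell2 may be knocked a few centimetres aside while the robot is not near it.
It also fails if it takes over 210 s, if anything falls off the work surface, if the arm or the gripper's body presses on something with over 40 N, if the wrist force passes 120 N, or if a joint passes its speed limit or range.

## Working session

There is one attempt and no reset: what is moved stays moved. The work goes in short steps, each a Python script; the robot and the scene stay as the last script left them, time stands still between calls to the robot, and variables do not carry over. Pictures are saved under pics/ and viewed, at most 14 in all, crops included, and the job is handed in when it is done.

```bash
ls; mkdir -p pics; python3 - <<'E'
from bench import env,hand,capture
import cv2,numpy as np
for n in("scene","top"):
    c=capture(n);cv2.imwrite(f"pics/{n}0.png",c["color"]);R=cv2.Rodrigues(c["rvec"])[0];print(n,c["K"].tolist(),c["D"],(-R.T@c["tvec"].reshape(3)),R.tolist())
print(env.read_time_s(),env.read_tcp_rot())
E
```

```text
pics
scene [[424.35109146681623, 0.0, 285.67897630696393], [0.0, 424.35109146681623, 208.88222259615867], [0.0, 0.0, 1.0]] [-0.04790405  0.          0.          0.          0.        ] [1.19098931 0.18051547 0.82826672] [[-0.3240868684376803, 0.9459845689875757, 0.008994272824884686], [0.7136424056172395, 0.25070744992994176, -0.6541103052654539], [-0.621033186400773, -0.20556986595076757, -0.7563456958308723]]
top [[505.3280686993466, 0.0, 279.0976887649761], [0.0, 505.3280686993466, 214.0295287393046], [0.0, 0.0, 1.0]] [0.0084526 0.        0.        0.        0.       ] [ 0.37439057 -0.00814402  1.23772151] [[-0.011698546812678012, -0.9999310480523961, -0.0010213438738387592], [-0.9862515446734738, 0.011706871106916594, -0.1648357964705276], [0.16483638746241297, -0.0009210373081992712, -0.9863204940883151]]
0.1 [-2.22046039e-05  1.44385676e-01  9.89521240e-01 -7.01836236e-04]
```

View pics/top0.png

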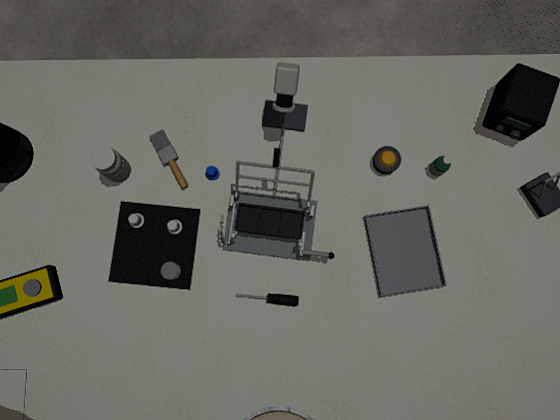

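View pics/scene0.png

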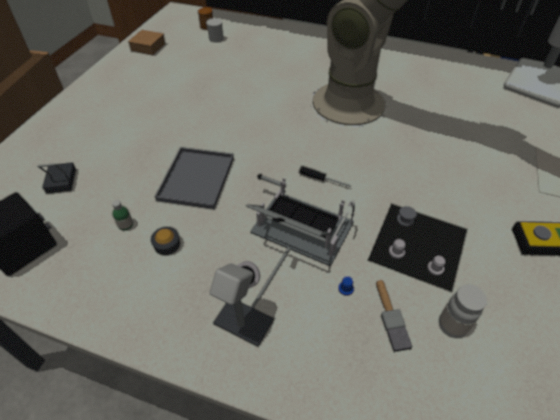

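The top view shows two standing shells at about (136,219) and (175,227), with the reel at (170,270). The cradle is at about (270,225) with the bail open, its handle ball at (331,256). The outbox is at (404,251) and the blue decoy at (212,173). The scene view agrees: shells at (398,247) and (437,264), box at (196,178). Next I'll enlarge the cradle and mat.

```bash
python3 - <<'E'
import cv2,numpy as np
t=cv2.imread("pics/top0.png");s=cv2.imread("pics/scene0.png")
f=lambda im,x,y,w,h,k:cv2.convertScaleAbs(cv2.resize(im[y:y+h,x:x+w],None,fx=k,fy=k,interpolation=cv2.INTER_CUBIC),alpha=1.5,beta=25)
cv2.imwrite("pics/c1.png",f(t,205,140,133,130,4.5*1))
cv2.imwrite("pics/c2.png",f(s,245,170,120,100,6))
for im,x0,y0,x1,y1 in((t,105,195,205,295),(s,370,200,470,290)):
    g=cv2.cvtColor(im,6)[y0:y1,x0:x1]
    n,l,st,c=cv2.connectedComponentsWithStats((g>110).astype(np.uint8))
    for i in range(1,n):
        if st[i,4]>4:print(st[i]+[x0,y0,0,0,0],c[i]+[x0,y0])
E
```

```text
[ 105  195  100  100 3171] [154.50015768 242.95080416]
[129 214   8   9  55] [132.61818182 218.16363636]
[135 214   9  14  27] [139.77777778 221.11111111]
[168 221   9   9  61] [171.86885246 224.60655738]
[174 221   8  13  27] [178.51851852 227.51851852]
[ 370  200  100   90 2409] [430.76048153 224.88916563]
[395 240   9   7  51] [399.17647059 243.1372549 ]
[390 248  13   8  20] [394.85 252.9 ]
[435 256   9   8  53] [439.1509434  259.81132075]
[370 262  73  28 959] [395.25547445 279.74139729]
[430 268  12   6  20] [435.9 271.4]
```

View pics/c1.png

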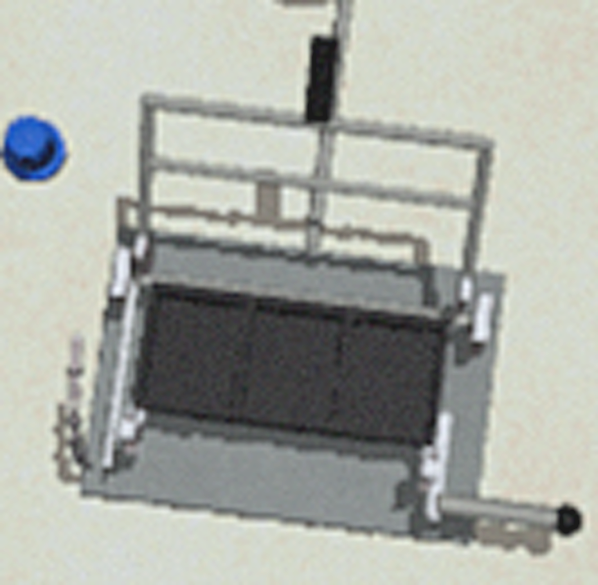

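View pics/c2.png

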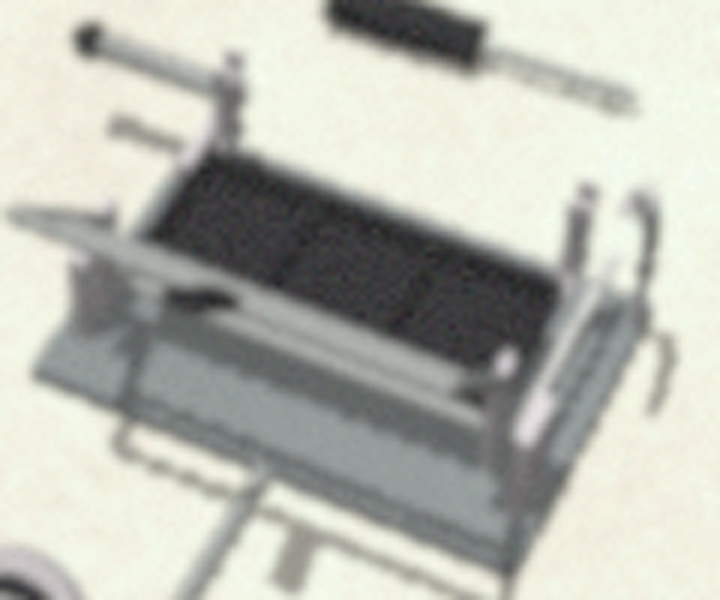

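The enlarged top crop gives these points (crop px):
- tray corners (150,285), (447,318), (430,440), (133,410)
- handle ball (567,519)
- bail front rod ends (145,100) and (490,143), with the tab at (320,80)
- base corners (82,492), (468,543), (505,275)

Next I'll locate these in 3D.

```bash
cat > geo.py <<'E'
import cv2,numpy as np
from bench import env,hand,capture,inverse_kinematics
def ray(c,p):
    u=cv2.undistortPoints(np.float64([[p]]),c["K"],c["D"])[0,0]
    R=cv2.Rodrigues(np.float64(c["rvec"]))[0];o=-R.T@np.float64(c["tvec"]).reshape(3)
    d=R.T@[u[0],u[1],1];return o,d/np.linalg.norm(d)
def plane(c,p,z):
    o,d=ray(c,p);return o+d*(z-o[2])/d[2]
def tri(c1,p1,c2,p2):
    o1,d1=ray(c1,p1);o2,d2=ray(c2,p2)
    s=np.linalg.lstsq(np.c_[d1,-d2],o2-o1,rcond=None)[0]
    a,b=o1+s[0]*d1,o2+s[1]*d2;return (a+b)/2,np.linalg.norm(a-b)
def proj(c,P):return cv2.projectPoints(np.float64(P).reshape(-1,1,3),c["rvec"],c["tvec"],c["K"],c["D"])[0].reshape(-1,2)
E
python3 - <<'E'
from geo import *
np.set_printoptions(precision=4,suppress=True)
t=capture("top");s=capture("scene")
f=lambda x,y:((x+.5)/4.5+204.5,(y+.5)/4.5+139.5)
g=lambda x,y:((x+.5)/6+244.5,(y+.5)/6+169.5)
tr=np.array([plane(t,f(*p),.057) for p in((150,285),(447,318),(430,440),(133,410))]);print("tray",tr,tr.mean(0))
m=((tr[1]-tr[0])+(tr[2]-tr[3]))/2; print("yaw",np.arctan2(m[0],-m[1]),np.linalg.norm(m),np.linalg.norm(tr[0]-tr[3]))
b=np.array([plane(t,f(*p),.010) for p in((82,492),(468,543),(505,275))]);print("base",b,(b[0]+b[2])/2);d=b[1]-b[0];print("yaw",np.arctan2(d[0],-d[1]))
print("ball",plane(t,f(567,519),.057),tri(t,f(567,519),s,g(88,40)))
l,r=plane(t,f(145,100),.15),plane(t,f(490,143),.15);d=r-l;print("bail yaw",np.arctan2(d[0],-d[1]))
print("tab",tri(t,f(320,80),s,g(205,299)),"rod",tri(t,f(320,122),s,g(205,280)))
for p,q in(((132.6,218.2),(439.15,259.8)),((171.9,224.6),(399.2,243.1))):print("shell",plane(t,p,.036+.003),plane(s,q,.039),tri(t,p,s,q))
bx=np.array([plane(t,p,.02) for p in((364,215),(429,206.5),(445,285),(380,297))]);print("box",bx,bx.mean(0));
print("reel",plane(t,(171,270),.033))
print("flux",plane(t,(441,163),.085),"alc",plane(t,(103,157),.12),"clean",plane(t,(386,159),.044))
E
```

```text
tray [[ 0.5996  0.0883  0.057 ]
 [ 0.58   -0.0683  0.057 ]
 [ 0.5155 -0.0581  0.057 ]
 [ 0.5331  0.0971  0.057 ]] [0.557  0.0147 0.057 ]
yaw -0.11876959646061906 0.15698024504693417 0.06707402874977665
base [[ 0.495   0.1287  0.01  ]
 [ 0.465  -0.0795  0.01  ]
 [ 0.6118 -0.103   0.01  ]] [0.5534 0.0128 0.01  ]
yaw -0.1431494645965866
ball [ 0.4734 -0.1285  0.057 ] (array([ 0.4737, -0.1292,  0.0555]), np.float64(0.0012749671693304235))
bail yaw -0.13959322420837067
tab (array([ 0.6792, -0.0033,  0.1669]), np.float64(9.371539276478667e-05)) rod (array([ 0.6619, -0.0061,  0.1558]), np.float64(0.006455013780933527))
shell [0.5687 0.3425 0.039 ] [0.5718 0.3411 0.039 ] (array([0.5693, 0.3425, 0.0361]), np.float64(0.0016711632813529236))
shell [0.5521 0.2479 0.039 ] [0.5549 0.2478 0.039 ] (array([0.5525, 0.2482, 0.0362]), np.float64(0.0004963889033476153))
box [[ 0.573  -0.2165  0.02  ]
 [ 0.5922 -0.3762  0.02  ]
 [ 0.4017 -0.4027  0.02  ]
 [ 0.3752 -0.2467  0.02  ]] [ 0.4855 -0.3105  0.02  ]
reel [0.4441 0.2488 0.033 ]
flux [ 0.6841 -0.391   0.085 ] alc [0.698  0.3914 0.12  ] clean [ 0.7068 -0.2714  0.044 ]
```

```bash
cat >> geo.py <<'E'
PSI=-0.138; MID=np.array([.5565,.013,.045]); EX=np.array([np.cos(PSI),np.sin(PSI),0]); EY=np.array([-np.sin(PSI),np.cos(PSI),0]); EZ=np.array([0,0,1.])
def C(x,y,z):return MID+x*EX+y*EY+z*EZ          # tray-level frame at tray_mid
def q(yaw):return np.array([0,np.sin(-yaw/2),np.cos(-yaw/2),0])
def lin(P,yaw=PSI,v=.3,fl=None):                # P = grasp point
    return env.move_linear(np.asarray(P)+[0,0,.167],q(yaw),speed=v,force_limit=fl)
def st(m=""):print(m,"t%.1f"%env.read_time_s(),"F",np.round(env.read_force(),1),"w%.4f"%env.read_grip_width(),"gp",np.round(env.read_eef_pos()-[0,0,.167],4),flush=True)
def shells(n=""):
    t=capture("top");im=t["color"]
    if n:cv2.imwrite(f"pics/{n}.png",im)
    g=cv2.cvtColor(im,6);mask=np.zeros_like(g);mask[200:290,108:202]=255
    b=((g>110)&(mask>0)&(np.ptp(im.astype(int),axis=2)<25)).astype(np.uint8)
    k,_,s,c=cv2.connectedComponentsWithStats(b)
    return [plane(t,c[i],.039) for i in range(1,k) if 40<s[i,4]<90]
UP=.19
def pick(p,zf,yaw=PSI,hover=UP):
    lin([p[0],p[1],hover],yaw);lin([p[0],p[1],zf+.034],yaw,.2,15);hand.close_gripper(20);st("pick")
    lin([p[0],p[1],hover],yaw,.25);st("lifted")
def place(p,zf,yaw=PSI):
    lin([p[0],p[1],UP],yaw,.25);lin([p[0],p[1],zf+.05],yaw,.25);h=lin([p[0],p[1],zf+.0335],yaw,.05,6);st("down %s"%h)
    hand.ungrasp();lin([p[0],p[1],UP],yaw,.3)
E
python3 - <<'E'
from geo import *
t=capture("top");s=capture("scene")
f=lambda x,y:((x+.5)/4.5+204.5,(y+.5)/4.5+139.5)
P=plane(t,f(75,340),.135);d=P-MID;print("arc tip",d@EX,d@EY)
P=plane(t,f(65,475),.06);d=P-MID;print("arc low",d@EX,d@EY)
S=shells();print(S);print(env.read_time_s())
p=min(S,key=lambda a:a[1])
env.goto([p[0],p[1],UP+.167],q(PSI));st()
pick(p,.003)
E
```

```text
arc tip -0.01340621392534539 0.10487683548328938
arc low -0.07327541229014914 0.11000137753959272
[array([0.56866855, 0.34243243, 0.039     ]), array([0.55197896, 0.24845228, 0.039     ])]
0.35
 t2.4 F [ 0.2  0.7 -0.6] w0.0931 gp [0.5516 0.2497 0.19  ]
pick t4.6 F [ 0.3  0.1 -0.3] w0.0252 gp [0.552  0.2484 0.037 ]
lifted t5.4 F [-0.8  0.2 -0.3] w0.0255 gp [0.5515 0.2483 0.1892]
```

```bash
python3 - <<'E'
from geo import *
place(C(.006,.052,0),.045)
p=C(0,0,.15);lin(C(0,-.25,.19))   # clear the view
S=shells("a1");cv2.imwrite("pics/a1c.png",cv2.resize(cv2.imread("pics/a1.png")[135:305,105:345],None,fx=3,fy=3));print(S)
E
```

```text
down True t7.2 F [-0.2 -0.3  6.9] w0.0257 gp [0.5698 0.0638 0.0787]
[]
```

View pics/a1c.png

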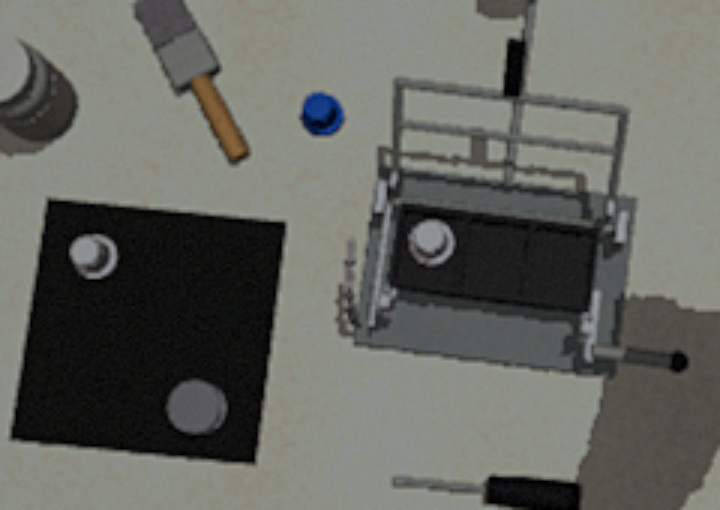

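Shell A stands in the third pocket (crop 430,240) and shell B is still on the mat (crop 92,255). My blob filter merged its flange, so I'll raise the threshold and pick it.

```bash
sed -i 's/if 40<s\[i,4\]<90/if 25<s[i,4]<150/; s/g>110)/g>TH)/; s/^UP=.19/UP=.19;TH=120/' geo.py; python3 - <<'E'
from geo import *
im=cv2.imread("pics/a1.png");g=cv2.cvtColor(im,6)
for th in(110,120,130,140,150):
    k,_,s,c=cv2.connectedComponentsWithStats((g[205:240,122:150]>th).astype(np.uint8));print(th,[(s[i,:].tolist(),np.round(c[i]+[122,205],1).tolist()) for i in range(1,k)])
S=shells();print(S)
p=np.array([.5690,.3424])
if len(S)==1 and np.hypot(*(S[0][:2]-p))<.006:
    pick(p,.003);lin(np.r_[C(0,.05,0)[:2],.2]);place(C(.002,-.052,0),.045)
    lin(C(0,-.25,.19));cv2.imwrite("pics/a2.png",capture("top")["color"]);cv2.imwrite("pics/a2s.png",capture("scene")["color"]);st()
    a=cv2.resize(cv2.imread("pics/a2.png")[150:280,195:345],None,fx=2.6,fy=2.6);b=cv2.resize(cv2.imread("pics/a2s.png")[160:290,240:390],None,fx=2.6,fy=2.6);cv2.imwrite("pics/a2c.png",np.hstack([a,b]))
E
```

```text
110 [([7, 8, 15, 15, 105], [135.4, 219.1])]
120 [([7, 9, 15, 14, 92], [135.3, 219.1])]
130 [([7, 9, 8, 9, 53], [132.7, 218.1]), ([13, 9, 8, 13, 24], [140.0, 220.7])]
140 [([7, 10, 8, 7, 46], [132.7, 218.2]), ([17, 10, 4, 11, 13], [141.1, 220.7])]
150 [([10, 10, 1, 1, 1], [132.0, 215.0]), ([19, 11, 2, 3, 3], [141.7, 217.0]), ([12, 16, 1, 1, 1], [134.0, 221.0]), ([20, 16, 1, 2, 2], [142.0, 221.5]), ([18, 19, 2, 2, 2], [140.5, 224.5])]
[array([0.56628336, 0.33613136, 0.039     ])]
```

The shell hasn't moved (132.7,218.1, same as before), so I'll go ahead.

```bash
python3 - <<'E'
from geo import *
p=np.array([.5690,.3424])
pick(p,.003);place(C(.002,-.052,0),.045)
lin(C(0,-.25,.19));cv2.imwrite("pics/a2.png",capture("top")["color"]);cv2.imwrite("pics/a2s.png",capture("scene")["color"]);st()
a=cv2.resize(cv2.imread("pics/a2.png")[150:280,195:345],None,fx=2.6,fy=2.6);b=cv2.resize(cv2.imread("pics/a2s.png")[160:290,240:390],None,fx=2.6,fy=2.6);cv2.imwrite("pics/a2c.png",np.hstack([a,b]))
E
```

```text
pick t14.2 F [ 0.9 -1.  -0.4] w0.0254 gp [0.569  0.3424 0.037 ]
lifted t15.0 F [ 0.   0.6 -0.3] w0.0253 gp [0.5685 0.3421 0.189 ]
down True t17.6 F [-1.1  0.6  6.2] w0.0254 gp [ 0.5516 -0.0387  0.0787]
 t20.2 F [ 0.4  0.5 -0.8] w0.0929 gp [ 0.5226 -0.2324  0.2341]
```

View pics/a2c.png

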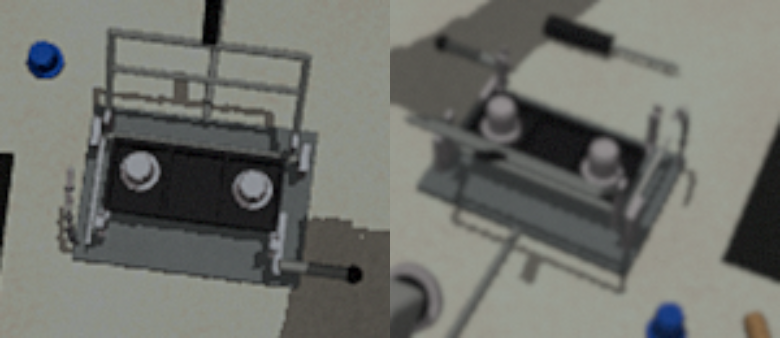

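Both shells stand in the outer pockets (crop 140,170 and 252,187). Now I'll close the bail by pinching its tab.

```bash
cat >> geo.py <<'E'
def tab(b,r=.116,y=.001):return C(.048-r*np.cos(b),y,.044+r*np.sin(b))
E
python3 - <<'E'
from geo import *
a=tab(2.37)
lin(C(0,-.25,.28));lin(a+[0,0,.12]);print(lin(a,v=.15,fl=8));st("at tab")
hand.close_gripper(12);st("grip")
for b in np.linspace(2.2,.06,15):
    lin(tab(b),v=.15)
    F=env.read_force()
    if np.linalg.norm(F)>12:st("b%.2f"%b)
print(lin(tab(-.03),v=.05,fl=8));st("closed")
cv2.imwrite("pics/b1.png",capture("scene")["color"])
hand.ungrasp();lin(tab(0)+[0,0,.12]);lin(C(-.064,-.30,.19));st()
a=cv2.resize(capture("top")["color"][150:280,195:345],None,fx=2.6,fy=2.6);b=cv2.resize(capture("scene")["color"][160:290,240:390],None,fx=2.6,fy=2.6);cv2.imwrite("pics/b1c.png",np.hstack([a,b]))
E
```

```text
False
at tab t22.7 F [-0.6 -0.4 -0.1] w0.0931 gp [ 0.6868 -0.0043  0.1709]
grip t23.9 F [-0.7 -3.6 -0.4] w0.0140 gp [ 0.6865 -0.0047  0.1698]
False
closed t28.3 F [-2.8 -4.6 -0.7] w0.0141 gp [0.4904 0.0234 0.0856]
 t31.3 F [0.5 0.5 0.6] w0.0928 gp [ 0.4521 -0.274   0.2343]
```

View pics/b1c.png

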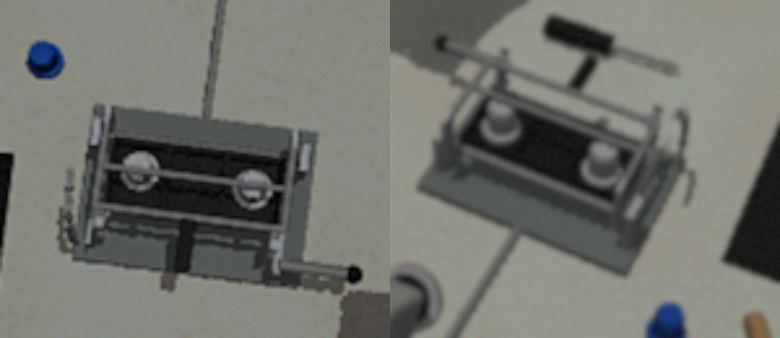

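The bail lies closed: front rod over the near edge, with the tab pointing toward the robot (crop 183,248). Next is gripping the handle.

```bash
cat >> geo.py <<'E'
def han(th,y=-.112):return C(.036-.1*np.cos(th)+.012*np.sin(th),y,.012*np.cos(th)+.1*np.sin(th))
E
python3 - <<'E'
from geo import *
t=capture("top");s=capture("scene")
f=lambda x,y:((x+.5)/2.6+194.5,(y+.5)/2.6+149.5)
g=lambda x,y:((x-389.5)/2.6+239.5,(y+.5)/2.6+159.5)
for P in (tri(t,f(187,220),s,g(575,88)),tri(t,f(353,273),s,g(441,43))):d=P[0]-MID;print(d@EX,d@EY,d[2],P[1])
a=han(0)
for s in(1,-1):
    j=[inverse_kinematics(a+[0,0,.167+h],q(PSI+s*np.pi/2)) for h in(.1,0)];print(s,j[0])
y=PSI+np.pi/2 if abs(inverse_kinematics(a+[0,0,.267],q(PSI+np.pi/2))[6])<abs(inverse_kinematics(a+[0,0,.267],q(PSI-np.pi/2))[6]) else PSI-np.pi/2
open("hy.txt","w").write(str(y))
env.goto(a+[0,0,.12+.167],q(y));print(lin(a,y,.15,10));st("at")
hand.close_gripper(8);st("soft")
E
```

```text
-0.037721324873659576 0.002106667015178877 0.04497467277247934 0.0008018290162128981
-0.06199330703879303 -0.1518207142292202 0.011159517302221408 0.0012828180405568756
1 [ 0.59595244  0.53240336 -0.73953587  2.1831      0.60994699  0.64002255
  2.42252485]
-1 [-0.14857904  0.45753574  0.2999743   2.22828139 -0.28101224  0.49005707
  0.23348093]
False
at t33.9 F [ 0.1 -0.8  0.5] w0.0931 gp [ 0.4778 -0.0894  0.0575]
soft t35.2 F [ 5.  -0.2 -3.4] w0.0115 gp [ 0.4788 -0.0892  0.0571]
```

```bash
cat > tilt.py <<'E'
from geo import *
y=float(open("hy.txt").read());o=.0015*EX
def go(ths,v=.06):
    for th in ths:
        lin(han(th)+o,y,v);F=env.read_force()
        if np.linalg.norm(F)>60:st("STOP %.2f"%th);raise SystemExit
E
python3 - <<'E'
from tilt import *
lin(han(0)+o,y,.03);st();hand.close_gripper(35);st("grip")
go([.05]);st("0.05");go(np.linspace(.1,.3,5));st(".3")
cv2.imwrite("pics/t1.png",capture("scene")["color"])
go(np.linspace(.35,.698,8));st(".698")
E
```

```text
t35.4 F [ 2.5 -0.7 -0.1] w0.0118 gp [ 0.4792 -0.0894  0.057 ]
grip t35.6 F [ 3.3 -0.5 -0.5] w0.0109 gp [ 0.4793 -0.0894  0.057 ]
0.05 t35.9 F [ 3.5 -0.  -0.6] w0.0108 gp [ 0.4799 -0.0895  0.0623]
.3 t37.1 F [-1.6 -1.3  1.5] w0.0107 gp [ 0.4868 -0.0905  0.0863]
.698 t39.2 F [-12.2  -0.7   9.1] w0.0111 gp [ 0.5081 -0.0936  0.1189]
```

```bash
python3 - <<'E'
from tilt import *
s=capture("scene");cv2.imwrite("pics/t2.png",s["color"]);t=capture("top");cv2.imwrite("pics/t2t.png",t["color"])
a=cv2.resize(t["color"][160:280,205:345],None,fx=2.8,fy=2.8);b=cv2.resize(s["color"][170:270,250:375],None,fx=3.2,fy=3.2,interpolation=cv2.INTER_CUBIC);h=max(len(a),len(b));p=lambda i:np.pad(i,((0,h-len(i)),(0,0),(0,0)));cv2.imwrite("pics/t2c.png",np.hstack([p(a),p(b)]))
st()
E
```

```text
t39.3 F [-12.1  -1.    9. ] w0.0107 gp [ 0.508  -0.0936  0.1189]
```

View pics/t2c.png

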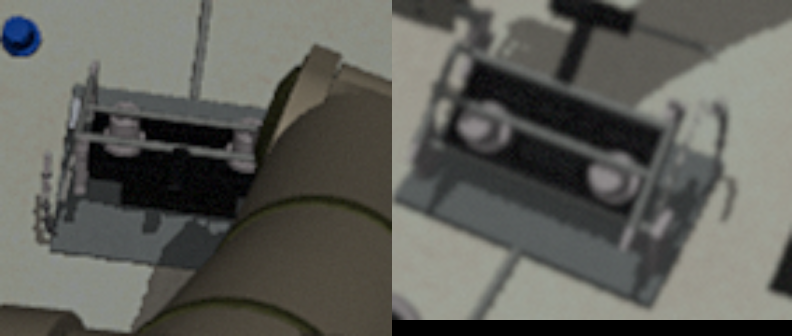

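The tray is tilted with both shells held under the bail. The front rod runs from crop (470,50) to (670,120) in the scene view. I'll check the angle against that rod while holding.

```bash
python3 - <<'E'
from tilt import *
s=capture("scene")
for th in(.65,.698,.75):
    c,n=np.cos(th),np.sin(th);P=[C(.0375-.072*c+.044*n,yy,.044*c+.072*n) for yy in(-.07,.07)]
    p=(proj(s,P)-[249.5,169.5])*3.2+[392,0];print(th,p.round(1).tolist(), "y at x=570:",np.interp(570,p[:,0],p[:,1]))
g=cv2.cvtColor(s["color"],6).astype(int);x=int((570-392)/3.2+250)
for x in(290,300,312,320):print(x,[(r,g[r,x]) for r in range(183,214)])
for th in(.65,.698,.75):
    c,n=np.cos(th),np.sin(th);P=[C(.0375-.072*c+.044*n,yy,.044*c+.072*n) for yy in(-.07,.07)];p=proj(s,P);print(th,np.interp([290,300,312,320],p[:,0],p[:,1]))
E
```

```text
0.65 [[473.4, 51.7], [652.9, 118.7]] y at x=570: 87.75243166662901
0.698 [[471.0, 53.7], [650.9, 121.1]] y at x=570: 90.80990203592678
0.75 [[468.2, 56.2], [648.7, 124.0]] y at x=570: 94.43624106141348
290 [(183, np.int64(97)), (184, np.int64(101)), (185, np.int64(98)), (186, np.int64(94)), (187, np.int64(93)), (188, np.int64(92)), (189, np.int64(93)), (190, np.int64(100)), (191, np.int64(103)), (192, np.int64(95)), (193, np.int64(72)), (194, np.int64(47)), (195, np.int64(31)), (196, np.int64(21)), (197, np.int64(17)), (198, np.int64(13)), (199, np.int64(23)), (200, np.int64(23)), (201, np.int64(25)), (202, np.int64(18)), (203, np.int64(21)), (204, np.int64(15)), (205, np.int64(20)), (206, np.int64(37)), (207, np.int64(68)), (208, np.int64(88)), (209, np.int64(90)), (210, np.int64(73)), (211, np.int64(43)), (212, np.int64(25)), (213, np.int64(13))]
300 [(183, np.int64(92)), (184, np.int64(92)), (185, np.int64(91)), (186, np.int64(92)), (187, np.int64(92)), (188, np.int64(89)), (189, np.int64(90)), (190, np.int64(88)), (191, np.int64(85)), (192, np.int64(78)), (193, np.int64(74)), (19
[... 1210 characters left out ...]
, np.int64(88)), (190, np.int64(88)), (191, np.int64(90)), (192, np.int64(90)), (193, np.int64(90)), (194, np.int64(90)), (195, np.int64(91)), (196, np.int64(90)), (197, np.int64(92)), (198, np.int64(91)), (199, np.int64(89)), (200, np.int64(92)), (201, np.int64(96)), (202, np.int64(103)), (203, np.int64(100)), (204, np.int64(83)), (205, np.int64(57)), (206, np.int64(33)), (207, np.int64(21)), (208, np.int64(19)), (209, np.int64(17)), (210, np.int64(21)), (211, np.int64(24)), (212, np.int64(28)), (213, np.int64(23))]
0.65 [191.27014747 195.00732924 199.49194736 202.48169278]
0.698 [192.21489389 195.95915868 200.45227643 203.44768826]
0.75 [193.33540202 197.08807859 201.59129047 204.59343173]
```

```bash
python3 - <<'E'
from tilt import *
s=capture("scene")
def rod(g,th,xs):
    c,n=np.cos(th),np.sin(th);P=[C(.0375-.072*c+.044*n,yy,.044*c+.072*n) for yy in(-.07,.07)];p=proj(s,P);ys=np.interp(xs,p[:,0],p[:,1]);r=[]
    for x,y in zip(xs,ys):
        k=np.arange(int(y)-5,int(y)+6);r.append((round(float(y),1),k[0],g[k,x].tolist()))
    return r
g=cv2.cvtColor(cv2.imread("pics/b1.png"),6)
b=cv2.imread("pics/b1c.png")[:,390:];b=cv2.resize(b,(150,130),interpolation=cv2.INTER_AREA);G=np.zeros((420,560),int);G[160:290,240:390]=cv2.cvtColor(b,6)
for r in rod(G,0,[290,300,328,334]):print(r)
E
```

```text
(187.2, np.int64(182), [151, 150, 149, 143, 130, 116, 108, 116, 135, 146, 149])
(191.0, np.int64(185), [149, 149, 149, 148, 141, 126, 112, 104, 116, 134, 147])
(201.3, np.int64(196), [150, 148, 148, 143, 132, 116, 104, 109, 128, 144, 148])
(203.6, np.int64(198), [148, 149, 150, 145, 136, 122, 108, 106, 123, 141, 148])
```

```bash
python3 - <<'E'
import cv2,numpy as np
s=cv2.imread("pics/t2.png")[188:243,325:370];t=cv2.imread("pics/t2t.png")[175:255,210:250]
f=lambda i,h:cv2.convertScaleAbs(cv2.resize(i,(int(h/len(i)*i.shape[1]),h),interpolation=cv2.INTER_CUBIC),alpha=1.5,beta=10)
cv2.imwrite("pics/z.png",np.hstack([f(s,560),f(t,560)]))
E
```

```text
(no output)
```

View pics/z.png

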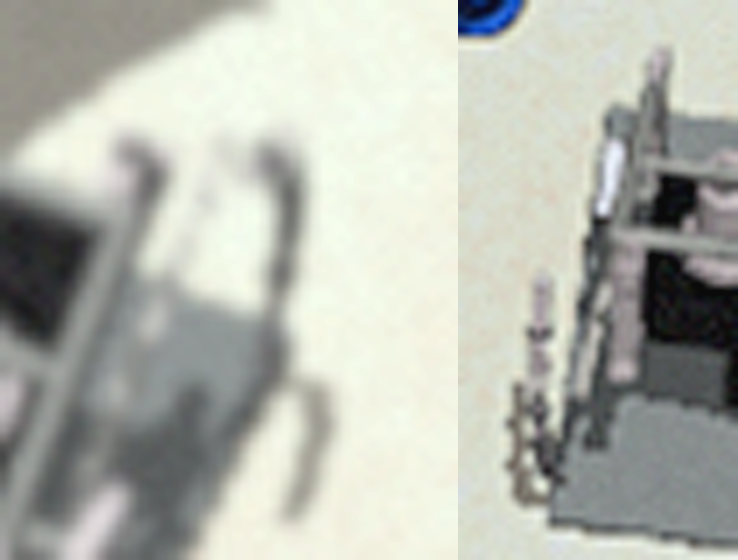

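```bash
python3 - <<'E'
from tilt import *
s=capture("top")
G=cv2.cvtColor(cv2.imread("pics/t2t.png"),6).astype(int)
b=cv2.resize(cv2.imread("pics/b1c.png")[:,:390],(150,130),interpolation=cv2.INTER_AREA);L=np.zeros((420,560),int);L[150:280,195:345]=cv2.cvtColor(b,6)
def rod(g,th,xs,r):
    c,n=np.cos(th),np.sin(th);P=[C(.0375-r*c+.044*n,yy,.044*c+r*n) for yy in(-.07,.07)];p=proj(s,P);p=p[p[:,0].argsort()];ys=np.interp(xs,p[:,0],p[:,1])
    for x,y in zip(xs,ys):
        k=np.arange(int(y)-5,int(y)+6);print(th,x,"pred %.1f"%y,k[0],g[k,x].tolist())
for r in(.072,.036):
    for th in(.65,.698,.75):rod(G,th,[244,258,262],r)
    rod(L,0,[244,262,280],r)
E
```

```text
0.65 244 pred 209.8 204 [46, 53, 54, 59, 78, 104, 95, 87, 102, 82, 55]
0.65 258 pred 211.5 206 [18, 5, 0, 5, 66, 106, 91, 39, 0, 1, 4]
0.65 262 pred 212.0 207 [6, 4, 0, 40, 94, 110, 62, 3, 16, 20, 5]
0.698 244 pred 208.0 202 [68, 49, 46, 53, 54, 59, 78, 104, 95, 87, 102]
0.698 258 pred 209.7 204 [6, 3, 18, 5, 0, 5, 66, 106, 91, 39, 0]
0.698 262 pred 210.2 205 [0, 15, 6, 4, 0, 40, 94, 110, 62, 3, 16]
0.75 244 pred 206.0 201 [53, 68, 49, 46, 53, 54, 59, 78, 104, 95, 87]
0.75 258 pred 207.8 202 [36, 5, 6, 3, 18, 5, 0, 5, 66, 106, 91]
0.75 262 pred 208.3 203 [6, 1, 0, 15, 6, 4, 0, 40, 94, 110, 62]
0 244 pred 230.2 225 [27, 26, 26, 30, 70, 94, 73, 44, 43, 45, 46]
0 262 pred 232.4 227 [26, 28, 25, 26, 66, 101, 93, 57, 40, 46, 47]
0 280 pred 234.7 229 [27, 26, 24, 23, 49, 88, 96, 59, 33, 43, 44]
0.65 244 pred 198.9 193 [83, 84, 88, 85, 80, 96, 99, 55, 53, 68, 49]
0.65 258 pred 200.6 195 [86, 86, 86, 86, 82, 100, 92, 36, 5, 6, 3]
0.65 262 pred 201.1 196 [86, 87, 87, 78, 88, 98, 65, 6, 1, 0, 15]
0.698 244 pred 197.7 192 [85, 83, 84, 88, 85, 80, 96, 99, 55, 53, 68]
0.698 258 pred 199.5 194 [80, 86, 86, 86, 86, 82, 100, 92, 36, 5, 6]
0.698 262 pred 200.0 194 [81, 82, 86, 87, 87, 78, 88, 98, 65, 6, 1]
0.75 244 pred 196.4 191 [122, 85, 83, 84, 88, 85, 80, 96, 99, 55, 53]
0.75 258 pred 198.2 193 [101, 80, 86, 86, 86, 86, 82, 100, 92, 36, 5]
0.75 262 pred 198.7 193 [120, 81, 82, 86, 87, 87, 78, 88, 98, 65, 6]
0 244 pred 214.5 209 [59, 102, 131, 142, 123, 101, 84, 66, 60, 58, 75]
0 262 pred 216.8 211 [26, 28, 26, 24, 35, 82, 98, 62, 24, 24, 20]
0 280 pred 219.0 214 [22, 17, 10, 16, 72, 96, 67, 23, 15, 8, 16]
```

Both views say about 0.655 rad, slightly short of the mark. I'll trim upward, re-measure the same way, then hold.

```bash
cat >> tilt.py <<'E'
def meas(xs=(250,254,258,260,262)):
    """tray angle from the front rod's row in the top view"""
    s=capture("top");g=cv2.cvtColor(s["color"],6).astype(float);T=np.linspace(.55,.85,61);out=[]
    for x in xs:
        ys=[]
        for th in T:
            c,n=np.cos(th),np.sin(th);p=proj(s,[C(.0375-.072*c+.044*n,yy,.044*c+.072*n) for yy in(-.07,.07)]);p=p[p[:,0].argsort()];ys.append(np.interp(x,p[:,0],p[:,1]))
        ys=np.array(ys);k=np.arange(int(ys.min())+1,int(ys.max()));m=k[g[k,x].argmax()];w=np.arange(m-2,m+3);y=(g[w,x]*w).sum()/g[w,x].sum()
        out.append(np.interp(y,ys[::-1],T[::-1]))
    return np.round(out,3)
E
python3 - <<'E'
from tilt import *
print(meas());th=.698
for i in range(4):
    e=.698-np.median(meas())
    if abs(e)<.008:break
    th+=e;go([th],.03);st("cmd %.3f"%th);env.dwell(.3);print(meas())
env.dwell(2.5);print(meas());st("held");open("th.txt","w").write(str(th))
cv2.imwrite("pics/t3t.png",capture("top")["color"])
E
```

```text
[0.844 0.652 0.655 0.66  0.659]
cmd 0.737 t39.8 F [-12.8   0.4   9.5] w0.0114 gp [ 0.5106 -0.094   0.1214]
[0.607 0.704 0.689 0.687 0.69 ]
cmd 0.747 t40.5 F [-12.1  -2.    6.8] w0.0110 gp [ 0.5111 -0.094   0.1218]
[0.608 0.7   0.699 0.694 0.694]
[0.608 0.7   0.7   0.696 0.694]
held t43.4 F [-12.4  -0.7   7.3] w0.0107 gp [ 0.5111 -0.094   0.1218]
```

Holding at 40° (0.697 rad) for over 2 s. Now bringing it back level.

```bash
python3 - <<'E'
from tilt import *
th=float(open("th.txt").read())
go(np.linspace(th,.05,14)[1:]);st(".05");go([0],.03);st("0")
for d in(-.02,-.04,-.06,-.08):
    h=lin(han(0)+o+[0,0,d*.1],y,.03,15);st("%.2f %s"%(d,h))
    if h:break
hand.ungrasp();st("open");lin(han(0)+o+[0,0,.14],y);lin(C(-.064,-.30,.19),y);st()
t=capture("top");s=capture("scene")
a=cv2.resize(t["color"][150:280,195:345],None,fx=2.6,fy=2.6);b=cv2.resize(s["color"][160:290,240:390],None,fx=2.6,fy=2.6);cv2.imwrite("pics/l1c.png",np.hstack([a,b]))
d=cv2.absdiff(cv2.imread("pics/l1c.png"),cv2.imread("pics/b1c.png")).max(2);cv2.imwrite("pics/l1d.png",d);print("diff",(d[:,:290]>30).sum(),(d[:,470:700]>30).sum())
E
```

```text
.05 t46.7 F [-2.8 -1.3 -2.7] w0.0113 gp [ 0.48   -0.0894  0.062 ]
0 t47.0 F [-3.5 -2.2 -0.8] w0.0112 gp [ 0.4793 -0.0893  0.0571]
-0.02 False t47.3 F [-6.4  0.6 19. ] w0.0112 gp [ 0.4792 -0.0894  0.0561]
-0.04 False t47.5 F [-7.9 -0.1 27.6] w0.0111 gp [ 0.4791 -0.0895  0.0546]
-0.06 False t47.8 F [-8.3  0.1 33.6] w0.0111 gp [ 0.4791 -0.0895  0.0529]
-0.08 False t48.0 F [-9.1  0.6 36.6] w0.0112 gp [ 0.4791 -0.0895  0.0511]
open t49.4 F [ 0.2  1.1 -0.1] w0.0932 gp [ 0.4792 -0.0894  0.049 ]
 t50.8 F [-0.6  0.5  0.2] w0.0929 gp [ 0.4519 -0.2741  0.2337]
diff 2476 2813
```

View pics/l1c.png

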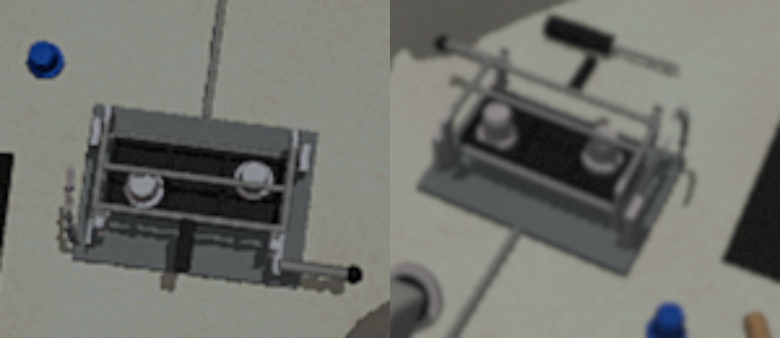

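The tray is level again with the bail closed. The third-pocket shell has shifted toward the near wall (crop 143,188). Next I'll open the bail and re-measure both shells.

```bash
python3 - <<'E'
from geo import *
a=tab(0)
env.goto(C(-.064,-.30,.23)+[0,0,.167],q(PSI));lin(a+[0,0,.13]);lin(a,v=.15,fl=8);hand.close_gripper(12);st("grip")
for b in np.linspace(.1,2.3,16):
    lin(tab(b),v=.15)
    if np.linalg.norm(env.read_force())>15:st("b%.2f"%b)
print(lin(tab(2.36),v=.05,fl=8));st("open");hand.ungrasp();lin(tab(2.36)+[0,0,.1]);lin(C(0,-.25,.28));st()
t=capture("top");s=capture("scene");cv2.imwrite("pics/o1.png",t["color"]);cv2.imwrite("pics/o1s.png",s["color"])
for c,(x0,y0,x1,y1) in((t,(234,200,308,240)),(s,(270,190,335,245))):
    g=cv2.cvtColor(c["color"],6)[y0:y1,x0:x1]
    for th in(110,130,140):
        k,_,S,cc=cv2.connectedComponentsWithStats((g>th).astype(np.uint8));print(th,[(S[i].tolist(),np.round(cc[i]+[x0,y0],1).tolist()) for i in range(1,k) if S[i,4]>15])
a=cv2.resize(t["color"][150:280,195:345],None,fx=2.6,fy=2.6);b=cv2.resize(s["color"][160:290,240:390],None,fx=2.6,fy=2.6);cv2.imwrite("pics/o1c.png",np.hstack([a,b]))
E
```

```text
grip t55.5 F [-0.3 -0.2  0.4] w0.0139 gp [0.4893 0.0233 0.089 ]
False
open t60.0 F [ 4.7 -6.6  5. ] w0.0136 gp [ 0.6866 -0.0047  0.1718]
 t62.9 F [ 0.5  0.3 -0.1] w0.0930 gp [ 0.5227 -0.2334  0.3244]
110 [([51, 12, 15, 15, 115], [292.9, 217.9]), ([10, 16, 14, 14, 114], [250.7, 221.2]), ([68, 32, 4, 8, 20], [303.2, 235.6])]
130 [([52, 13, 12, 9, 66], [292.1, 216.5]), ([11, 16, 13, 13, 85], [250.5, 220.6]), ([57, 17, 9, 9, 17], [296.5, 222.0]), ([68, 32, 3, 8, 16], [303.2, 235.5])]
140 [([53, 13, 11, 8, 56], [292.4, 216.6]), ([12, 16, 8, 9, 51], [249.4, 220.0])]
110 [([18, 0, 47, 25, 729], [316.5, 198.7]), ([7, 10, 9, 7, 46], [280.8, 202.9]), ([45, 29, 11, 6, 16], [318.9, 222.6]), ([61, 45, 4, 9, 22], [332.9, 239.5])]
130 [([19, 0, 46, 24, 673], [316.9, 198.1]), ([8, 11, 7, 4, 21], [280.9, 202.8])]
140 [([20, 0, 45, 22, 613], [317.0, 197.3])]
```

View pics/o1c.png

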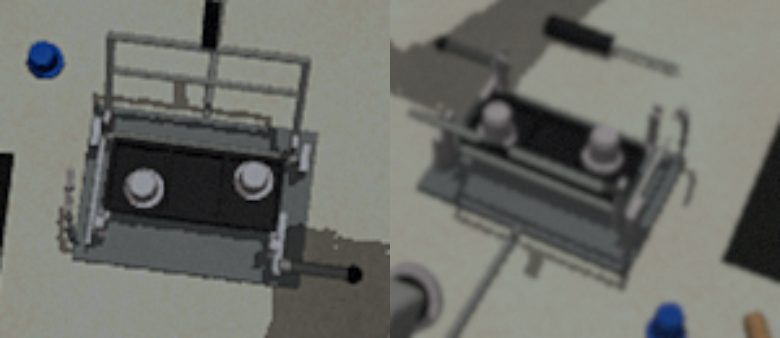

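The bail is open, with the shells at crop (143,186) and (253,180). I'll locate them relative to their known placed positions in a2.png, then move them to the box.

```bash
cat > loc.py <<'E'
from geo import *
def tops(im,t,box=(234,200,308,240)):
    x0,y0,x1,y1=box;g=cv2.cvtColor(im,6)[y0:y1,x0:x1];k,_,S,cc=cv2.connectedComponentsWithStats((g>140).astype(np.uint8))
    return sorted([plane(t,cc[i]+[x0,y0],.081)-MID for i in range(1,k) if S[i,4]>30],key=lambda d:-(d@EY))
E
python3 - <<'E'
from loc import *
t=capture("top")
for n in("a2","o1"):print(n,[(round(d@EX,4),round(d@EY,4)) for d in tops(cv2.imread(f"pics/{n}.png"),t)])
E
```

```text
a2 [(np.float64(0.0074), np.float64(0.0524)), (np.float64(0.0033), np.float64(-0.0515))]
o1 [(np.float64(-0.0085), np.float64(0.0459)), (np.float64(0.0121), np.float64(-0.0517))]
```

```bash
python3 - <<'E'
from loc import *
by=.147;bx=np.array([np.cos(by),np.sin(by),0]);B=np.array([.4855,-.3105,0])
lin(C(0,-.25,.15))
pick(C(.0108,-.052,0),.045);place(B-.045*bx,.005,by)
pick(C(-.0098,.0455,0),.046,PSI-.52);place(B+.045*bx,.005,by)
st()
env.goto([.45,.40,.45],q(PSI));st()
t=capture("top");s=capture("scene");cv2.imwrite("pics/f.png",t["color"])
a=cv2.resize(t["color"][100:310,195:465],None,fx=1.8,fy=1.8);b=cv2.resize(s["color"][130:290,145:345],None,fx=1.5,fy=1.5);h=max(len(a),len(b));p=lambda i:np.pad(i,((0,h-len(i)),(0,0),(0,0)));cv2.imwrite("pics/fc.png",np.hstack([p(a),p(b)]))
E
```

```text
pick t66.2 F [ 0.5  0.3 -0.3] w0.0253 gp [ 0.56   -0.04    0.0789]
lifted t66.8 F [ 0.5  0.6 -1.4] w0.0255 gp [ 0.5598 -0.04    0.1901]
down False t69.4 F [ 0.5  1.3 -0.3] w0.0253 gp [ 0.4409 -0.3171  0.0385]
pick t74.4 F [1.6 3.8 1.4] w0.0252 gp [0.5536 0.0602 0.0802]
lifted t75.0 F [-0.7 -0.5 -0.5] w0.0255 gp [0.5525 0.059  0.1898]
down True t77.7 F [0.6 0.4 3.1] w0.0253 gp [ 0.5302 -0.3039  0.0387]
 t79.5 F [-0.2  0.8 -0.5] w0.0930 gp [ 0.5297 -0.3038  0.1904]
 t82.1 F [-0.2 -0.1  0.4] w0.0929 gp [0.4507 0.3992 0.2828]
```

View pics/fc.png

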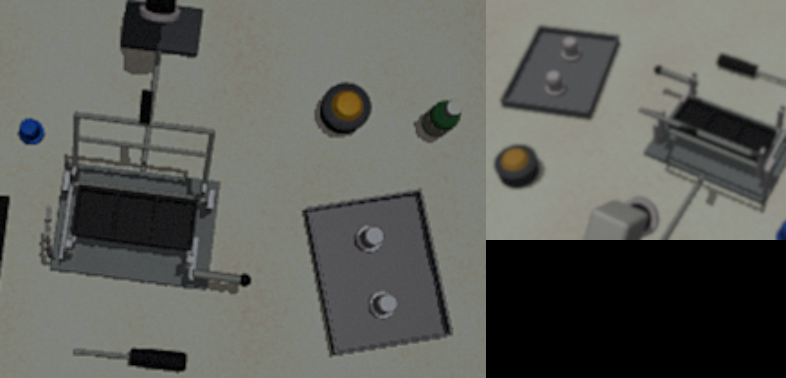

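Both shells stand in the grey box (crop 371,237 and 383,304). The tray is level and empty, the bail is open, and nothing else has moved. Handing in.

```bash
python3 -c "
from bench import env
print(env.sign_off())"
```

```text
the job is handed in; nothing more can be done
None
```

Job handed in at about 82 s: there were two shells, and both went through the tray, with the bail closed and the tray held at about 40° for over 2 s, and now stand in the grey box; the tray is level and empty and the bail is open.

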